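Select the small beaker's stirring place and start the stirrer

ROBOT

A 6-joint arm with a two-finger parallel gripper is mounted at the origin on a cart in front of the work surface, level with it; the furniture and walls round the work are solid. World frame = base frame: x ahead of the robot, y to its left, z up, the work surface at z = 0. Lengths are in m, angles in rad, forces in N, time in s.
With the tool pointing down it reaches from about 0.375 to 0.9 m from the base axis. Payload 3.1 kg.
Tool frame: the origin (TCP) lies midway between the tips of the shut fingers; the grasp point (between the pads) lies 19 mm behind it (robot.tcp_to_grasp is the distance from the TCP to the grasp point, in m); z points along the fingers, y is the direction in which the jaws open and shut (so a half turn about z gives the same grasp; the last joint's range is limited). The gripper opens to 87 mm and grips with 3 to 60 N. Pads are 19 mm wide; open, the fingers measure 117 mm over their backs; the gripper's body (75 mm by 190 mm) begins 51 mm behind the grasp point.
Start: joints at [-1.458, 0.527, 1.433, -0, 1.181, -0.178], TCP at [0.179, -0.599, 0.223] pointing down, gripper open.
Joint ranges: [-3.08, 3.08], [-0.75, 2.2], [0.22, 2.44], [-1.43, 4.57], [0, 2.65], [-2.85, 2.85]. Speed limits (rad/s): [2.79, 2.79, 3.14, 3.14, 3.14, 3.14].

INTERFACE

Orientations are given as a 3x3 rotation matrix whose columns are the frame's x, y, z axes.
In Python, from workcell import robot gives the robot as it stands.
- The arm moves only by the tool arm_command, never from a script. Its argument "series" is a list of rows, each a list of 6 numbers: the shift along the tool's x, y, z in mm, then the turn, a rotation vector about the tool's x, y, z in degrees. A call has 1 to 20 rows; each row shifts and turns the commanded pose from where the row before left it, along the tool's axes as they then stand; what a row does not reach is not made up. A row lasts 1/12 s, in which the tool goes at most 41.7 mm and 7.16 degrees, less where a joint would pass 70% of its speed; a pose out of reach is approached as far as the arm can. A call is refused whole if a number of a shift passes 41.7 or a number of a turn 7.16, either way. A call with a gripper value outside its range is refused whole. "jaw" is the opening, from 0 (shut) to 1 (fully open), set as the call begins (left out, the last holds). The fingers move at their own pace and stop on an object; "squeeze" is the grip in N (left out, the last holds). Time passes only in rows, so rows that do not move let the fingers close. It gives the time, the measured TCP pose, the force and the opening at its end, in the units of the state.
- robot.sense(): the state, without advancing time (a new reading comes with each control period).
- robot.get_image(name): name is "scene" or "top" or "wrist"; returns a dict with "pixels" (420x560x3 uint8, red, green, blue), "K" (3x3 intrinsics, pixels), "rvec" (rotation vector, rad) and "tvec" (3), from world to camera coordinates, as OpenCV has them. Camera axes: x right, y down, z forward; pixel columns grow to the right and rows downward; lengths in m; the calibration is good to about 2 mm. A picture is of the moment at which its call begins. There is no depth.
- robot.sign_off(): hands the job in, once; it reports no verdict.
Trained networks look in a picture, given as the dict that the camera call returned (one of the last four; its "shot" number tells which), for a name from the list of things; names that differ only in an ending like _2 or _b are one class to them, and where a whole thing is asked for, a point or a joint stands for the part that bears it (a point fixed in the world has none). Each returns a list of dicts, best first, with "conf" (0 to 1); they miss things now and then, are a little off and sometimes report something else, mostly with a low value. They report only what shows in the picture. A call takes as long as a camera call. They do not tell look-alikes from the thing itself.
- robot.look_for(name, picture): "box" ([left, top, width, height] in pixels, round what is visible of it).
- robot.landmark_of(name, picture): "uv" ([column, row] in pixels: a listed point, or the origin of a listed thing).
The state is a dict: "t": time; "joints": joint angles; "qvel": joint speeds; "joint_efforts": joint torques, N m; "tool_pos": TCP position; "tcp_rot": TCP orientation; "wrist_force": force on the tool from outside, world axes, zero at the start; "torque": the same for the moment, N m; "finger_gap": finger opening in m.
Only numpy, scipy, OpenCV 4.12 (cv2) and the standard library are available. Lean on these libraries where they do the work, as an engineer would, in place of code of your own. Each camera call takes 0.05 s, during which the arm holds its last target.

TASK

Start the stirrer for the small beaker only: with the fingertips, gently push the round key in front of the plate on which the small beaker stands all the way down (it stays down), then press the oblong start key down and let it come up again. Leave the other round keys, the vessels and the things on the bench as they are.

Things in the scene. Friction and masses are not known exactly. Their poses are not given: they have to be found in the camera images.
- stirrer: Flat white three-place stirrer, 190 (x) x 400 (y) x 42 mm high, fixed. Origin: centre of its underside; x from its front (key) edge to its back, y to its left. Dark steel plates at x 35, y 130, 35, -60 mm; before each, joined by a thin line, a black round key at x -65; oblong start key at x -65, y -152 at the right front; behind that a fixed dial (38 wide, top 58 mm up). Key collars: top 45 mm up.
- key_left (a joint): Travel of the left place's round key, in m: 0 up, 0.007 fully down (5 mm or more counts as down). About 2.5 N moves it, and it stays where it is pushed (no spring).
- key_middle (a joint): Travel of the middle place's round key, in m: 0 up, 0.007 fully down (5 mm or more counts as down). About 2.5 N moves it, and it stays where it is pushed (no spring).
- key_right (a joint): Travel of the right place's round key, in m: 0 up, 0.007 fully down (5 mm or more counts as down). About 2.5 N moves it, and it stays where it is pushed (no spring).
- key_left_top (a point): Centre of the top face of the left place's round key (22 mm across, top 55 mm above the bench when up, 48 mm when down). It moves with the key.
- key_middle_top (a point): Centre of the top face of the middle place's round key (22 mm across, top 55 mm above the bench when up, 48 mm when down). It moves with the key.
- key_right_top (a point): Centre of the top face of the right place's round key (22 mm across, top 55 mm above the bench when up, 48 mm when down). It moves with the key.
- plate_left (a point): Centre of the top of the left steel plate (84 mm across), 45 mm above the bench (left as seen from the robot).
- plate_middle (a point): Centre of the top of the middle steel plate (84 mm across), 45 mm above the bench (middle as seen from the robot).
- plate_right (a point): Centre of the top of the right steel plate (84 mm across), 45 mm above the bench (right as seen from the robot).
- key_start (a joint): Travel of the start key, in m: 0 up, 0.007 fully down (5 mm or more counts as pressed). A spring pushes it up: 1 N at the top, 4.5 N fully down.
- key_start_top (a point): Centre of the top face of the oblong start key (24 x 32 mm, long side along the stirrer's y; top 55 mm above the bench when up). It moves with the key.
- small_beaker: Small clear beaker, 53 mm wide, 68 mm high, loose. Stands upright on one of the stirrer's three round plates, a different one each time. Origin: centre of its underside, z up.
- large_beaker: Large clear beaker, 69 mm wide, 92 mm high, loose. Stands upright on one of the stirrer's three round plates, a different one each time. Origin: centre of its underside, z up.
- bottle: White bottle with a dark screw cap, 56 mm wide, 102 mm high, loose. Stands upright on one of the stirrer's three round plates, a different one each time. Origin: centre of its underside, z up.
- calculator: Pocket calculator lying on the bench right of the stirrer, 125 x 66 x 14 mm, loose. Origin: centre of its underside.
- filter_box: Small dark carton lying on the bench right of the stirrer, 90 x 60 x 26 mm, loose. Origin: centre of its underside.
Not all that is in view belongs to the job. What is shaped like the large_beaker but pink or purple is not meant.

How it is judged:
On the way, in this order (a step that is already met when the one before it is completed fails the run):
1. the round key in front of the small beaker is down (((horizontal distance between small_beaker and plate_left below 0.035 m and value of joint key_left above 0.005 m) or (horizontal distance between small_beaker and plate_middle below 0.035 m and value of joint key_middle above 0.005 m) or (horizontal distance between small_beaker and plate_right below 0.035 m and value of joint key_right above 0.005 m))), for 0.1 s.
2. the start key is pressed (((horizontal distance between small_beaker and plate_left below 0.035 m and value of joint key_left above 0.005 m) or (horizontal distance between small_beaker and plate_middle below 0.035 m and value of joint key_middle above 0.005 m) or (horizontal distance between small_beaker and plate_right below 0.035 m and value of joint key_right above 0.005 m)) and value of joint key_start above 0.005 m), for 0.1 s.
3. the start key has come up again (value of joint key_start below 0.0015 m), for 0.1 s.
At the end, for the whole second after the job is handed in: The round key of the small beaker's place is down at least 5 mm, the other two less than 2.5 mm, the start key is back up (under 1.5 mm); vessels upright within 12 mm of where they stood; calculator and carton within 20 mm (((horizontal distance between small_beaker and plate_left below 0.035 m and value of joint key_left above 0.005 m) or (horizontal distance between small_beaker and plate_middle below 0.035 m and value of joint key_middle above 0.005 m) or (horizontal distance between small_beaker and plate_right below 0.035 m and value of joint key_right above 0.005 m)) and not ((not (horizontal distance between small_beaker and plate_left below 0.035 m) and value of joint key_left above 0.0025 m) or (not (horizontal distance between small_beaker and plate_middle below 0.035 m) and value of joint key_middle above 0.0025 m) or (not (horizontal distance between small_beaker and plate_right below 0.035 m) and value of joint key_right above 0.0025 m)) and value of joint key_start below 0.0015 m and distance of each of small_beaker, large_beaker, bottle from where it was at the start of the episode below 0.012 m and angle between each of small_beaker, large_beaker, bottle's own z axis and vertical below 0.1 rad and linear speed of each of small_beaker, large_beaker, bottle below 0.02 m/s and distance of each of calculator, filter_box from where it was at the start of the episode below 0.02 m); the robot touches nothing.
It fails at once if the round key of another place is pushed down (2.5 mm or more) ((not (horizontal distance between small_beaker and plate_left below 0.035 m) and value of joint key_left above 0.0025 m) or (not (horizontal distance between small_beaker and plate_middle below 0.035 m) and value of joint key_middle above 0.0025 m) or (not (horizontal distance between small_beaker and plate_right below 0.035 m) and value of joint key_right above 0.0025 m)).
It fails at once if the start key is pressed (2.5 mm or more) before the small beaker's round key is down (value of joint key_start above 0.0025 m and not ((horizontal distance between small_beaker and plate_left below 0.035 m and value of joint key_left above 0.005 m) or (horizontal distance between small_beaker and plate_middle below 0.035 m and value of joint key_middle above 0.005 m) or (horizontal distance between small_beaker and plate_right below 0.035 m and value of joint key_right above 0.005 m))).
It fails at once if the fingers push the stirrer harder than 35 N, or another part of the robot presses on it (5 N) (contact force between the fingers and stirrer above 35 N or contact force between the arm and stirrer above 5 N).
It fails at once if a vessel is pushed along or lifted (12 mm) or tipped (distance of any of small_beaker, large_beaker, bottle from where it was at the start of the episode above 0.012 m or angle between any of small_beaker, large_beaker, bottle's own z axis and vertical above 0.25 rad).
It fails at once if the calculator or the carton is moved 20 mm (distance of any of calculator, filter_box from where it was at the start of the episode above 0.02 m).
It also fails if it takes over 40 s, if anything falls off the work surface, if the arm or the gripper's body presses on something with over 40 N, if the wrist force passes 120 N, or if a joint passes its speed limit or range.

## Working session

There is one attempt and no reset: what is moved stays moved. The work goes in short steps, Python scripts to look and compute and a tool call to move; the robot and the scene stay as the last step left them, time stands still between calls to the robot, and variables do not carry over. Pictures are saved under pics/ and viewed, and the job is handed in when it is done.

Besides the shell and the picture viewer there is one more tool, called after "Emit:" in YAML: its name, and indented under it one key for each argument. arm_command: Moves the arm, as the interface text tells. Its arguments: {"type":"object","properties":{"series":{"type":"array","items":{"type":"array","items":{"type":"number"}}},"jaw":{"type":"number"},"squeeze":{"type":"number"}},"required":["series"]}

```bash
mkdir -p pics; cat > h.py <<'E'
import numpy as np, cv2
from workcell import robot
def save(p,n,crop=None,s=1):
    im=p["pixels"][:,:,::-1]
    if crop: x,y,w,h=crop; im=im[y:y+h,x:x+w]
    cv2.imwrite("pics/"+n,cv2.resize(np.ascontiguousarray(im),None,fx=s,fy=s,interpolation=cv2.INTER_CUBIC))
def ray(p,uv,z):
    R=cv2.Rodrigues(np.array(p["rvec"],float))[0];t=np.array(p["tvec"],float).ravel()
    d=R.T@(np.linalg.inv(p["K"])@np.array([uv[0],uv[1],1.]));c=-R.T@t
    return c+d*(z-c[2])/d[2]
def proj(p,X):
    return cv2.projectPoints(np.array(X,float).reshape(-1,3),np.array(p["rvec"],float),np.array(p["tvec"],float),np.array(p["K"],float),None)[0].reshape(-1,2)
E
python3 - <<'E'
from h import *
Z=dict(key_left_top=.055,key_middle_top=.055,key_right_top=.055,key_start_top=.055,plate_left=.045,plate_middle=.045,plate_right=.045,small_beaker=.045,large_beaker=.045,bottle=.045,stirrer=0,calculator=0,filter_box=0)
for c in ["top","scene"]:
    p=robot.get_image(c); save(p,c+"0.png",None,1.4)
    for n,z in Z.items():
        for r in robot.landmark_of(n,p)[:2]:
            print(c,n,np.round(r["uv"],1),round(r["conf"],2),np.round(ray(p,r["uv"],z),4))
s=robot.sense();print(s["t"],s["tool_pos"],s["tcp_rot"],s["finger_gap"],s["wrist_force"])
E
```

```text
top key_left_top [245.2 199.8] 0.66 [ 0.5824 -0.0144  0.055 ]
top key_left_top [195.7 230. ] 0.56 [0.4959 0.1188 0.055 ]
top key_middle_top [225.2 187.5] 0.43 [0.6154 0.0421 0.055 ]
top key_middle_top [229.5 220.9] 0.39 [0.5231 0.0269 0.055 ]
top key_right_top [263.5 215.5] 0.53 [ 0.5401 -0.0661  0.055 ]
top key_start_top [294.8 210.5] 0.46 [ 0.5558 -0.1516  0.055 ]
top plate_left [189.8 193.1] 0.93 [0.5991 0.1421 0.045 ]
top plate_middle [224.9 188.5] 0.75 [0.6142 0.0444 0.045 ]
top plate_right [257.4 181.8] 0.72 [ 0.6351 -0.0459  0.045 ]
top small_beaker [192.8 191.6] 0.78 [0.6035 0.1339 0.045 ]
top large_beaker [257.8 269.1] 0.95 [ 0.3934 -0.054   0.045 ]
top large_beaker [260.  176.6] 0.67 [ 0.6499 -0.0527  0.045 ]
top bottle [224.5 187.7] 0.81 [0.6164 0.0456 0.045 ]
top stirrer [245.1 199.4] 0.97 [ 0.5906 -0.0084  0.    ]
top calculator [390.2 256.2] 0.8 [ 0.4369 -0.427   0.    ]
top filter_box [386.1 186.6] 0.61 [ 0.637  -0.4157  0.    ]
scene key_left_top [214.8 280.5] 0.49 [0.5062 0.1185 0.055 ]
scene key_middle_top [234.4 250.4] 0.49 [0.5265 0.0231 0.055 ]
scene key_middle_t
[... 459 characters left out ...]
 [0.6041 0.1338 0.045 ]
scene large_beaker [306.6 272.4] 0.7 [ 0.3616 -0.0123  0.045 ]
scene large_beaker [214.8 217.1] 0.62 [ 0.6465 -0.0566  0.045 ]
scene bottle [196.2 245.5] 0.78 [0.6174 0.0483 0.045 ]
scene stirrer [217.4 252.6] 0.86 [0.5945 0.0049 0.    ]
scene calculator [349.9 186.1] 0.72 [ 0.4461 -0.4172  0.    ]
scene filter_box [291.7 162.9] 0.8 [ 0.6514 -0.4363  0.    ]
scene filter_box [219.6 218.2] 0.53 [ 0.6714 -0.102   0.    ]
1.4 [ 0.1792278  -0.59873216  0.22255108] [[ 9.58029129e-01  2.86670870e-01  2.42168686e-05]
 [ 2.86670870e-01 -9.58029129e-01 -7.03759823e-06]
 [ 2.11829912e-05  1.36844949e-05 -1.00000000e+00]] 0.08708687231399254 [ 0.10512572 -0.65129933 -0.15229179]
```

View pics/top0.png

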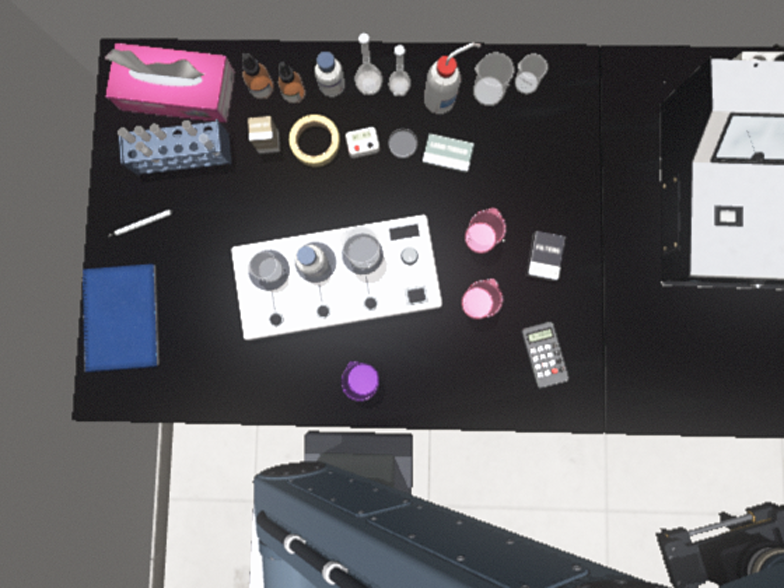

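View pics/scene0.png

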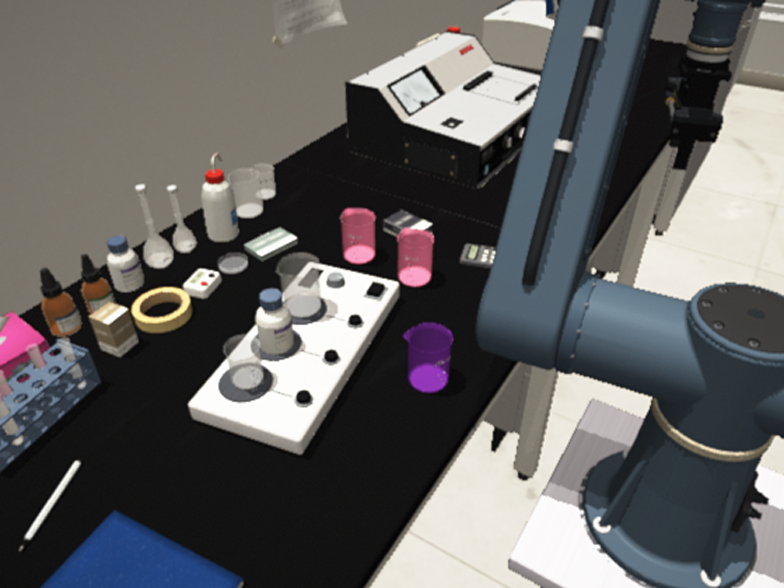

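The left plate's beaker (top picture 268,270) and the right plate's beaker (363,252) are the candidates. I'll confirm the sizes in a crop and fit the stirrer pose.

```bash
python3 - <<'E'
from h import *
from scipy.optimize import least_squares
loc=dict(key_left_top=(-.065,.13,.055),key_middle_top=(-.065,.035,.055),key_right_top=(-.065,-.06,.055),key_start_top=(-.065,-.152,.055),plate_left=(.035,.13,.045),plate_middle=(.035,.035,.045),plate_right=(.035,-.06,.045),stirrer=(0,0,0))
P={};obs=[]
for c in ["top","scene"]:
    p=P[c]=robot.get_image(c)
    for n in loc:
        for r in robot.landmark_of(n,p)[:2]: obs.append((c,n,r["uv"]))
def W(v,l):
    c,s=np.cos(v[2]),np.sin(v[2]); return [v[0]+c*l[0]-s*l[1],v[1]+s*l[0]+c*l[1],l[2]]
def fit(cs):
    f=lambda v:np.concatenate([proj(P[c],W(v,loc[n]))[0]-uv for c,n,uv in obs if c in cs])
    return least_squares(f,[.59,0,-.17],loss="cauchy",f_scale=1.0).x
for cs in (["top"],["scene"],["top","scene"]):
    v=fit(cs);print(cs,np.round(v,4))
for n in loc: print(n,np.round(W(v,loc[n]),4))
# overlay
for c,cr,s in(("top",(160,145,160,105),5),("scene",(130,150,170,180),3.3)):
    im=P[c]["pixels"][:,:,::-1];x,y,w,h=cr
    im=cv2.resize(np.ascontiguousarray(im[y:y+h,x:x+w]),None,fx=s,fy=s,interpolation=cv2.INTER_CUBIC)
    for n in loc:
        if n=="stirrer":continue
        u=(proj(P[c],W(v,loc[n]))[0]-[x,y]+.5)*s
        cv2.drawMarker(im,(int(u[0]),int(u[1])),(0,0,255),cv2.MARKER_CROSS,12,1)
    cn=np.array([[a,b,.042] for a,b in((-.095,.2),(.095,.2),(.095,-.2),(-.095,-.2))])
    q=(proj(P[c],[W(v,l) for l in cn])-[x,y]+.5)*s
    cv2.polylines(im,[q.astype(int)],True,(0,200,0),1)
    cv2.imwrite(f"pics/{c}1.png",im)
E
```

```text
['top'] [0.5917 0.0034 0.2048]
['scene'] [0.5935 0.0061 0.2031]
['top', 'scene'] [0.5927 0.0054 0.2058]
key_left_top [0.5025 0.1194 0.055 ]
key_middle_top [0.5219 0.0264 0.055 ]
key_right_top [ 0.5413 -0.0666  0.055 ]
key_start_top [ 0.5601 -0.1567  0.055 ]
plate_left [0.6004 0.1398 0.045 ]
plate_middle [0.6198 0.0468 0.045 ]
plate_right [ 0.6392 -0.0462  0.045 ]
stirrer [0.5927 0.0054 0.    ]
```

View pics/top1.png

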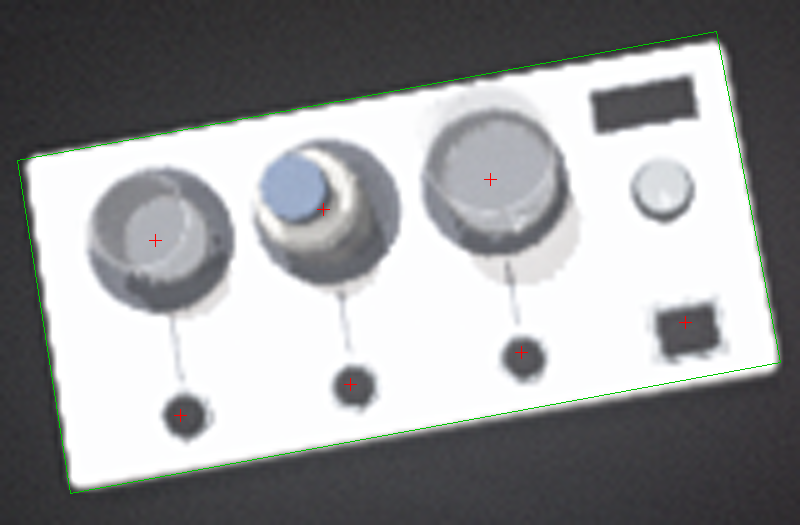

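View pics/scene1.png

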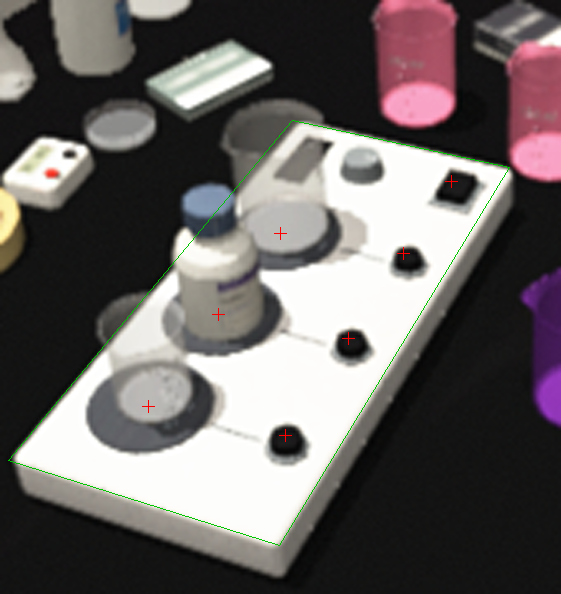

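The crop shows that the left beaker is smaller than its plate by a wide margin and low, so it is the small beaker. The right one is nearly as wide as its plate and taller, so it is the large one. The target is key_left at about (0.501, 0.117) and the start key at about (0.559, -0.158). I'll shut the jaws and travel high.

Emit:
arm_command:
  series:
    - [15,-10,0,0,0,0.25]
    - [15,-10,0,0,0,0.25]
    - [15,-10,0,0,0,0.25]
    - [15,-10,0,0,0,0.25]
    - [15,-10,0,0,0,0.25]
    - [15,-10,0,0,0,0.25]
    - [15,-10,0,0,0,0.25]
    - [15,-10,0,0,0,0.25]
    - [15,-10,0,0,0,0.25]
    - [15,-10,0,0,0,0.25]
    - [15,-10,0,0,0,0.25]
    - [15,-10,0,0,0,0.25]
    - [15,-10,0,0,0,0.25]
    - [15,-10,0,0,0,0.25]
    - [15,-10,0,0,0,0.25]
    - [15,-10,0,0,0,0.25]
    - [15,-10,0,0,0,0.25]
    - [15,-10,0,0,0,0.25]
    - [15,-10,0,0,0,0.25]
    - [15,-10,0,0,0,0]
  jaw: 0

```text
t: 3.97
tool_pos: [0.4211, -0.3303, 0.2227]
tcp_rot: [[0.978, 0.206, 0.0], [0.206, -0.978, -0.0], [0.0, 0.0, -1.0]]
wrist_force: [0.7, -0.1, 0.3]
finger_gap: 0.0007
```

```bash
cat > go.py <<'E'
from h import *
import sys
T=np.array([float(a) for a in sys.argv[1:4]])
s=robot.sense();R=np.array(s["tcp_rot"])
print(s["t"],np.round(s["tool_pos"],4),"yaw",np.degrees(np.arctan2(R[1,0],R[0,0])),"gap",s["finger_gap"],"F",np.round(s["wrist_force"],2),"j",np.round(s["joints"],2))
print("move mm",np.round(R.T@(T-s["tool_pos"])*1000,1))
E
python3 go.py .501 .117 .15
```

```text
3.9667 [ 0.4211 -0.3303  0.2227] yaw 11.902691444850607 gap 0.0007047001906257916 F [ 0.7  -0.07  0.29] j [-0.87  0.41  1.66  0.    1.08  0.49]
move mm [ 170.4 -421.2   72.6]
```

Emit:
arm_command:
  series:
    - [8.5,-21,0,0,0,0]
    - [8.5,-21,0,0,0,0]
    - [8.5,-21,0,0,0,0]
    - [8.5,-21,0,0,0,0]
    - [8.5,-21,0,0,0,0]
    - [8.5,-21,0,0,0,0]
    - [8.5,-21,0,0,0,0]
    - [8.5,-21,0,0,0,0]
    - [8.5,-21,0,0,0,0]
    - [8.5,-21,0,0,0,0]
    - [8.5,-21,0,0,0,0]
    - [8.5,-21,0,0,0,0]
    - [8.5,-21,0,0,0,0]
    - [8.5,-21,0,0,0,0]
    - [8.5,-21,0,0,0,0]
    - [8.5,-21,0,0,0,0]
    - [8.5,-21,0,0,0,0]
    - [8.5,-21,0,0,0,0]
    - [8.5,-21,0,0,0,0]
    - [8.5,-21,0,0,0,0]

```text
t: 5.63
tool_pos: [0.5003, 0.1162, 0.2227]
tcp_rot: [[0.978, 0.206, 0.0], [0.206, -0.978, -0.0], [0.0, 0.0, -1.0]]
wrist_force: [0.1, 0.2, -0.0]
finger_gap: 0.0008
```

```bash
python3 go.py .501 .117 .055; python3 - <<'E'
from h import *
for c in ("wrist","scene","top"):
    p=robot.get_image(c);save(p,c+"2.png")
    print(c,proj(p,robot.sense()["tool_pos"]))
    for r in robot.landmark_of("key_left_top",p): print(r["uv"],r["conf"],ray(p,r["uv"],.055))
E
cd pics; python3 -c "
import cv2,numpy as np
cv2.imwrite('c2.png',cv2.resize(np.hstack([cv2.imread('wrist2.png'),cv2.imread('scene2.png')]),None,fx=.71,fy=.71))"
```

```text
5.6333 [0.5003 0.1162 0.2227] yaw 11.915654334036468 gap 0.0007507724226250678 F [ 0.14  0.16 -0.02] j [ 0.01  0.38  1.71 -0.    1.05  1.37]
move mm [  0.8  -0.6 167.7]
wrist [[274.05300383 257.39417144]]
[274.6, 188.1] 0.53 [0.50013624 0.12047739 0.055     ]
[362.1, 186.9] 0.28 [0.52102748 0.02786311 0.055     ]
scene [[210.42369433 217.76795436]]
[212.9, 282.5] 0.61 [0.50603206 0.12505989 0.055     ]
top [[181.22120352 224.56437359]]
```

View pics/c2.png

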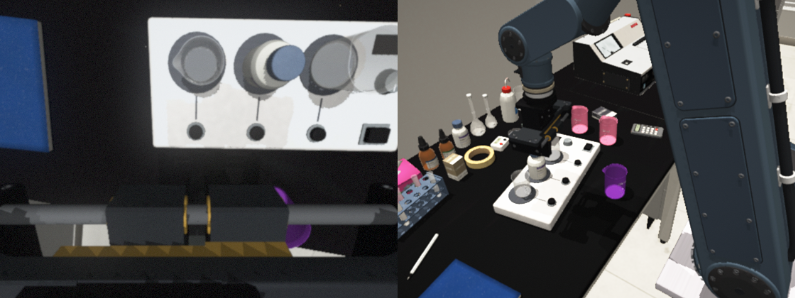

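Wrist picture: key_left at about (275,186) lies straight ahead in line with the shut fingers, and all three views agree to within a few mm. I'll take (0.501, 0.119) and go down to just above the key.

Emit:
arm_command:
  series:
    - [1.5,-2.5,10,0,0,0]
    - [0,0,15,0,0,0]
    - [0,0,15,0,0,0]
    - [0,0,15,0,0,0]
    - [0,0,15,0,0,0]
    - [0,0,15,0,0,0]
    - [0,0,15,0,0,0]
    - [0,0,15,0,0,0]
    - [0,0,15,0,0,0]
    - [0,0,10,0,0,0]
    - [0,0,10,0,0,0]
    - [0,0,5,0,0,0]
    - [0,0,0,0,0,0]
    - [0,0,0,0,0,0]

```text
t: 7.1
tool_pos: [0.5013, 0.1177, 0.0675]
tcp_rot: [[0.979, 0.206, 0.0], [0.206, -0.979, 0.0], [0.0, -0.0, -1.0]]
wrist_force: [0.9, 0.1, 0.5]
finger_gap: 0.0002
```

```bash
python3 go.py .501 .119 .047; python3 - <<'E'
from h import *
for c,cr in (("wrist",(130,90,280,210)),("scene",(140,180,140,105))):
    p=robot.get_image(c);save(p,c+"3.png",cr,560/cr[2])
    s=robot.sense();print(c,proj(p,s["tool_pos"]),proj(p,[.501,.119,.055]))
    for r in robot.landmark_of("key_left_top",p): print(r["uv"],r["conf"],ray(p,r["uv"],.055))
E
cd pics; python3 -c "
import cv2,numpy as np
cv2.imwrite('c3.png',cv2.resize(np.hstack([cv2.imread('wrist3.png'),cv2.imread('scene3.png')]),None,fx=.71,fy=.71))"
```

```text
7.1 [0.5013 0.1177 0.0675] yaw 11.89391681619534 gap 0.00023987731650528107 F [0.95 0.08 0.48] j [0.01 0.63 1.83 0.   0.68 1.38]
move mm [ 0.  -1.3 20.5]
wrist [[279.63214918 259.38331225]] [[277.32089721 250.13978566]]
[274.2, 249.2] 0.79 [0.50122294 0.12099819 0.055     ]
scene [[216.18775381 276.6737115 ]] [[216.64803808 281.63590439]]
[215.3, 278.8] 0.65 [0.50837019 0.11417669 0.055     ]
```

View pics/c3.png

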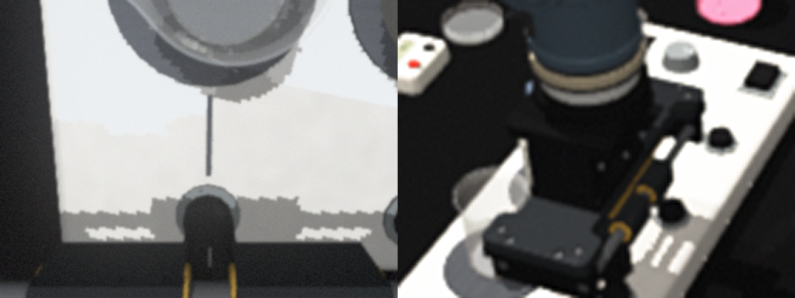

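Wrist picture: the shut fingertips hang over the left key (crop 208,215), within about 2 mm of centred. The body stays clear of the beaker. I'll press slowly.

Emit:
arm_command:
  series:
    - [0,-1.5,2,0,0,0]
    - [0,0,3,0,0,0]
    - [0,0,3,0,0,0]
    - [0,0,2,0,0,0]
    - [0,0,2,0,0,0]
    - [0,0,1,0,0,0]
    - [0,0,1,0,0,0]
    - [0,0,1,0,0,0]
    - [0,0,0,0,0,0]
    - [0,0,0,0,0,0]

```text
t: 8.13
tool_pos: [0.5008, 0.1193, 0.0524]
tcp_rot: [[0.978, 0.206, 0.0], [0.206, -0.978, -0.0], [0.0, 0.0, -1.0]]
wrist_force: [-0.1, -0.5, 0.6]
finger_gap: 0.0001
```

Emit:
arm_command:
  series:
    - [0,0,1,0,0,0]
    - [0,0,1,0,0,0]
    - [0,0,1,0,0,0]
    - [0,0,0.5,0,0,0]
    - [0,0,0.5,0,0,0]

```text
t: 8.55
tool_pos: [0.5009, 0.1193, 0.0486]
tcp_rot: [[0.978, 0.206, 0.0], [0.206, -0.978, -0.0], [0.0, 0.0, -1.0]]
wrist_force: [-0.5, 0.3, 2.0]
finger_gap: 0.0
```

Emit:
arm_command:
  series:
    - [0,0,0.5,0,0,0]
    - [0,0,0.5,0,0,0]
    - [0,0,0,0,0,0]

```text
t: 8.8
tool_pos: [0.501, 0.1193, 0.0484]
tcp_rot: [[0.978, 0.207, 0.001], [0.207, -0.978, -0.0], [0.001, 0.0, -1.0]]
wrist_force: [-1.1, -0.2, 8.4]
finger_gap: 0.0004
```

The stop is reached: z stays at 0.0484 and the force jumps to 8 N, so the key is fully down. I'll lift and go to the start key.

Emit:
arm_command:
  series:
    - [0,0,-2,0,0,0]
    - [0,0,-6,0,0,0]
    - [0,0,-15,0,0,0]
    - [0,0,-20,0,0,0]
    - [0,0,-20,0,0,0]
    - [0,20,0,0,0,0]
    - [0,20,0,0,0,0]
    - [0,20,0,0,0,0]
    - [0,20,0,0,0,0]
    - [0,20,0,0,0,0]
    - [0,20,0,0,0,0]
    - [0,20,0,0,0,0]
    - [0,20,0,0,0,0]
    - [0,20,0,0,0,0]
    - [0,20,0,0,0,0]
    - [0,20,0,0,0,0]
    - [0,20,0,0,0,0]
    - [0,20,0,0,0,0]
    - [0,20,0,0,0,0]
    - [0,0,0,0,0,0]

```text
t: 10.47
tool_pos: [0.5604, -0.1587, 0.1108]
tcp_rot: [[0.979, 0.203, 0.003], [0.203, -0.979, -0.003], [0.003, 0.003, -1.0]]
wrist_force: [0.4, -0.4, -0.3]
finger_gap: 0.0005
```

```bash
python3 go.py .559 -.1575 .055; python3 - <<'E'
from h import *
for c,cr in (("wrist",(130,90,280,210)),("scene",(140,180,140,105))):
    p=robot.get_image(c);save(p,c+"4.png",cr,560/cr[2])
    s=robot.sense();print(c,proj(p,s["tool_pos"]),proj(p,[.559,-.1575,.055]))
    for n in ("key_start_top","key_left_top"):
      for r in robot.landmark_of(n,p): print(n,r["uv"],r["conf"],ray(p,r["uv"],.055))
E
cd pics; python3 -c "
import cv2,numpy as np
cv2.imwrite('c4.png',cv2.resize(np.hstack([cv2.imread('wrist4.png'),cv2.imread('scene4.png')]),None,fx=.71,fy=.71))"
```

```text
10.4667 [ 0.5604 -0.1587  0.1108] yaw 11.739984225048172 gap 0.0004577173977257772 F [ 0.37 -0.45 -0.26] j [-0.47  0.62  1.64 -0.    0.88  0.9 ]
move mm [-1.2 -1.7 55.8]
wrist [[275.51161922 260.49303775]] [[276.86453765 226.67512627]]
key_start_top [276.3, 232.1] 0.89 [ 0.55466004 -0.15796714  0.055     ]
scene [[265.91732024 187.28360325]] [[266.7482678 204.4061263]]
key_start_top [265.5, 203.8] 0.46 [ 0.56306609 -0.1579435   0.055     ]
key_left_top [215.7, 286.1] 0.5 [0.49490828 0.12983275 0.055     ]
```

View pics/c4.png

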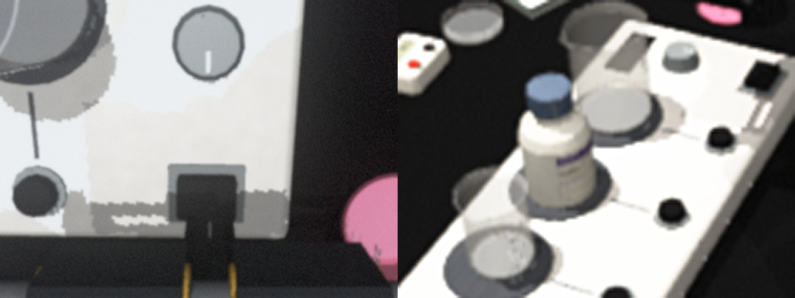

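The scene crop shows no gripper where it should be, near (266,187). I'll look at a full picture.

```bash
python3 - <<'E'
from h import *
p=robot.get_image("scene");save(p,"scene5.png",None,1.4)
p=robot.get_image("top");save(p,"top5.png",None,1.4)
E
```

```text
(no output)
```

View pics/scene5.png

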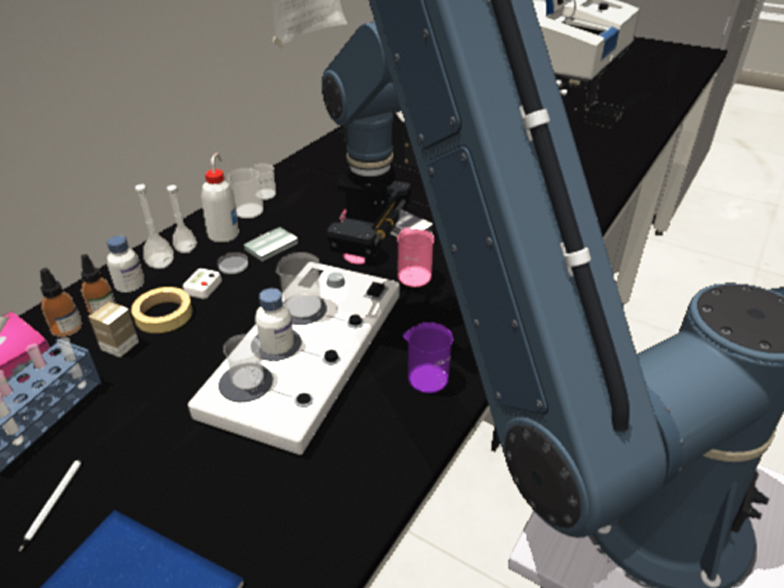

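The picture shows the gripper above the start key at about (375,245). Its tips are dark against the black bench, which fits the projection, and left key, vessels and beakers stand as before. I'll go down on the start key.

Emit:
arm_command:
  series:
    - [-1.5,-1,8,0,0,0]
    - [0,0,10,0,0,0]
    - [0,0,10,0,0,0]
    - [0,0,8,0,0,0]
    - [0,0,6,0,0,0]
    - [0,0,5,0,0,0]
    - [0,0,3,0,0,0]
    - [0,0,2,0,0,0]
    - [0,0,1,0,0,0]
    - [0,0,1,0,0,0]
    - [0,0,1,0,0,0]
    - [0,0,1,0,0,0]
    - [0,0,1,0,0,0]
    - [0,0,1,0,0,0]
    - [0,0,1,0,0,0]
    - [0,0,0,0,0,0]

```text
t: 12.2
tool_pos: [0.5572, -0.1541, 0.0517]
tcp_rot: [[0.978, 0.206, 0.001], [0.206, -0.978, -0.0], [0.001, 0.0, -1.0]]
wrist_force: [-0.6, -0.3, 2.5]
finger_gap: 0.0004
```

Emit:
arm_command:
  series:
    - [0,0,1,0,0,0]
    - [0,0,1,0,0,0]
    - [0,0,1,0,0,0]
    - [0,0,0.5,0,0,0]
    - [0,0,0.5,0,0,0]
    - [0,0,0,0,0,0]
    - [0,0,0,0,0,0]

```text
t: 12.78
tool_pos: [0.5572, -0.1541, 0.0483]
tcp_rot: [[0.978, 0.206, 0.001], [0.206, -0.978, -0.0], [0.001, 0.001, -1.0]]
wrist_force: [-1.0, 0.0, 8.0]
finger_gap: 0.0003
```

The start key is at its stop: z 0.0483 with 8 N. I'll release it and lift away.

Emit:
arm_command:
  series:
    - [0,0,0,0,0,0]
    - [0,0,-2,0,0,0]
    - [0,0,-4,0,0,0]
    - [0,0,-8,0,0,0]
    - [0,0,-15,0,0,0]
    - [0,0,-20,0,0,0]
    - [0,0,-20,0,0,0]
    - [0,0,-20,0,0,0]
    - [0,0,-20,0,0,0]
    - [0,0,-20,0,0,0]
    - [0,0,-20,0,0,0]
    - [-20,10,0,0,0,0]
    - [-20,10,0,0,0,0]
    - [-20,10,0,0,0,0]
    - [-20,10,0,0,0,0]
    - [-20,10,0,0,0,0]
    - [0,0,0,0,0,0]
    - [0,0,0,0,0,0]

```text
t: 14.28
tool_pos: [0.4685, -0.2238, 0.1965]
tcp_rot: [[0.979, 0.204, -0.001], [0.204, -0.979, 0.001], [-0.001, -0.001, -1.0]]
wrist_force: [-0.6, 1.1, -0.3]
finger_gap: 0.0006
```

```bash
python3 - <<'E'
from h import *
s=robot.sense();print(s["t"],s["tool_pos"],s["wrist_force"])
p=robot.get_image("scene");save(p,"s6.png",(130,150,170,180),3.3)
Z=dict(small_beaker=.045,large_beaker=.045,bottle=.045,calculator=0,filter_box=0)
for c in("scene","top"):
    p=robot.get_image(c)
    for n,z in Z.items():
        for r in robot.landmark_of(n,p)[:2]: print(c,n,np.round(r["uv"],1),round(r["conf"],2),np.round(ray(p,r["uv"],z),4))
a=cv2.imread("pics/s6.png")
b=cv2.imread("pics/scene0.png");b=cv2.resize(b,(560,420));b=cv2.resize(b[180:330,190:290],None,fx=4,fy=4,interpolation=cv2.INTER_CUBIC)
q=cv2.imread  # compare crops before/after
pp=robot.get_image("scene")["pixels"][:,:,::-1]
d=cv2.resize(np.ascontiguousarray(pp[180:330,190:290]),None,fx=4,fy=4,interpolation=cv2.INTER_CUBIC)
cv2.imwrite("pics/cmp6.png",np.hstack([b,d])[:600,:800])
E
```

```text
14.2833 [ 0.46845101 -0.22376117  0.19653809] [-0.61071925  1.05805951 -0.259927  ]
scene small_beaker [176.9 268.6] 0.86 [0.6043 0.1279 0.045 ]
scene large_beaker [257.3 181.4] 0.95 [ 0.6458 -0.2421  0.045 ]
scene large_beaker [295.3 194.2] 0.9 [ 0.5273 -0.2457  0.045 ]
scene bottle [196.4 241.1] 0.83 [0.6269 0.0364 0.045 ]
scene bottle [214.6 220.7] 0.43 [ 0.6381 -0.0452  0.045 ]
scene calculator [215.5 285.3] 0.59 [0.5325 0.0905 0.    ]
scene filter_box [293.2 161.9] 0.54 [ 0.6505 -0.4438  0.    ]
scene filter_box [216.  218.9] 0.26 [ 0.6776 -0.0946  0.    ]
top small_beaker [193.8 192.1] 0.85 [0.6021 0.131  0.045 ]
top large_beaker [262.2 177.8] 0.68 [ 0.6467 -0.059   0.045 ]
top large_beaker [258.5 269.5] 0.66 [ 0.3924 -0.0559  0.045 ]
top bottle [226.4 188. ] 0.76 [0.6157 0.0403 0.045 ]
top calculator [388.2 252. ] 0.81 [ 0.4487 -0.4214  0.    ]
top filter_box [387.4 184.7] 0.62 [ 0.6426 -0.4195  0.    ]
top filter_box [193.9 190.5] 0.49 [0.6133 0.1416 0.    ]
```

View pics/cmp6.png

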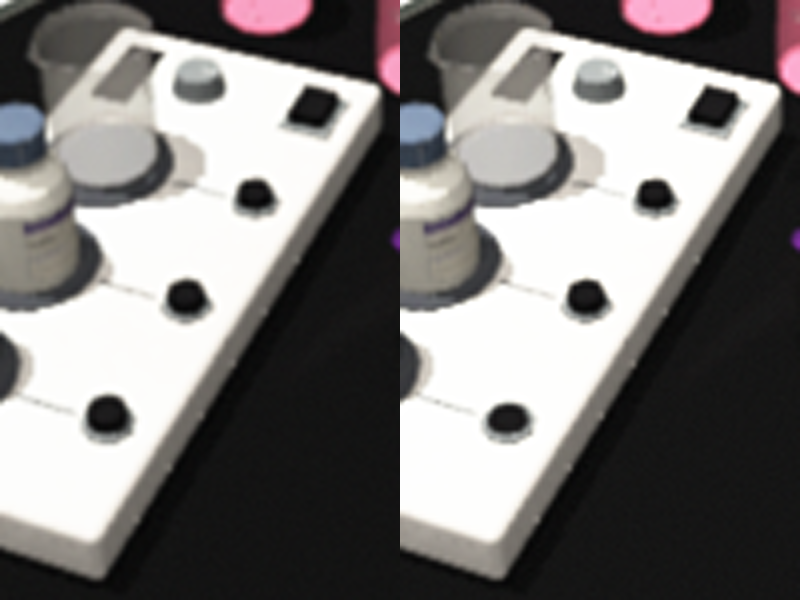

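Before and after, side by side: the left key (508,420) is now low in its collar. The middle key, right key and start key look unchanged and up, and the vessels have not moved. I'll hand in.

```bash
python3 -c "
from h import *
s=robot.sense();print(s['t'],s['qvel']);print(robot.sign_off())"
```

```text
14.9833 [-2.98344706e-03 -1.14152060e-03  6.96992386e-04 -7.23332981e-05
 -1.18534795e-03  7.46627272e-04]
the job is handed in; nothing more can be done
None
```

I started the stirrer for the small beaker only and handed the job in at about 15 s; no verdict is reported. The small beaker stands on the left plate. I pushed the left round key down to its stop (fingertips at 48.4 mm, 8 N), then pressed the start key to its stop (48.3 mm, 8 N) and let it come up.

**Last checks:** The before/after crop shows the left key down. The middle, right and start keys are up, and the vessels have not moved. The gripper is clear of everything, at about 0.2 m height.

**Checks that disagreed:**
- **Calculator and carton:** The networks put them up to 13 mm from where they first measured them. That is within the scatter of the detections, and the arm never came near either.
- **Other detections:** Some were plainly false, for example pink beakers reported as the large beaker and the left key reported as the calculator. I did not use those.
- **Start key:** I pressed it about 4 mm off its centre along its long side, which is well within its 32 mm length.

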